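# Lock the ring light over the specimen

### The job

The ring light hangs from the blue sleeve tube on the index bar. Pull the sleeve's spring plunger up out of the parking slot, slide the sleeve along the bar until the ring light is over the specimen slide on its little stage, and let the plunger drop fully home in the hole there, so that the sleeve is locked. Feel for the hole gently, never ramming or forcing the pin sideways against the bar, and leave the other things on the bench where they are.

Things in the scene. Friction and masses are not known exactly. Their poses are not given: they have to be found in the camera images.
- bar: The index bar: straight horizontal metal bar, 360 mm long, on two feet fixed to the bench, its flat top 75 mm above the bench. Origin on the bench under the bar's middle; y runs along the bar, x square to it, to the side where the ring light hangs (away from the robot), z up.
- bar_mid (a point): Middle of the bar's flat top, axes as the bar's. In the top are a parking slot 40 mm long (y -20 to +20 mm) and four square holes 12 mm wide and 12 mm deep, nominally at y = -110, -60, +60, +110 mm from here. The perforated strip is screwed on adjustably: slot and holes together sit up to 8 mm to either side of these values along y, not measured; find the hole by feel.
- sleeve: Blue square sleeve tube, 46 mm wide, 64 mm long, top 85 mm above the bench, sliding along the bar up to 130 mm either side of its middle. Origin at bench height under the plunger's axis; axes as the bar's. Sliding takes about 2 N, plus 3 to 5 N while the pin rubs on the bar. With the pin down in the slot or a hole the edges hold it; the pin must not be pressed on them or on the top with over 22 N.
- ring (a point): Centre of the black ring light, 54 mm across, 68 to 80 mm above the bench, on an arm fixed to the sleeve, 103 mm out on its x side (level with the plunger along the bar).
- plunger (a joint): How far the spring plunger is pulled up (m): 0 = fully home, pin 10 mm deep in a hole or the slot (as at the start); 0.010 = pin tip on the bar's top; 0.018 = top stop. The spring pushes down with 2.4 N at 0, 4 N at 0.010, 5 N at 0.018 (weight included). The pin is square, 10 mm thick, flat-ended: it drops only within about 1 mm of a hole's middle.
- knob (a point): Middle of the plunger's black knurled knob, upright, 26 mm across and 22 mm tall (11 mm above and below this point), straight above the pin and the sleeve's origin; this point is 118 mm above the bench when home and rises with the plunger. Under it a collar 22 mm across, top 96 mm above the bench; all else nearby is lower.
- stage: The specimen stage: low white and black block 90 x 42 mm, 26 mm tall, with a glass slide under two metal clips, fixed to the bench 103 mm out on the bar's x side. Origin at the centre of its underside; axes parallel to the bar's. It stands within 4 mm (along y) of the nominal place of one of the four holes: the hole to use.
- dish: Bystander to leave alone: small open glass dish.
- vial: Bystander to leave alone: small amber jar.
- slipbox: Bystander to leave alone: white cover-slip box.
- eyepiece: Bystander to leave alone: eyepiece.
- objective: Bystander to leave alone: objective lens.
- brush: Bystander to leave alone: dusting brush.
- slidetray: Bystander to leave alone: slide tray.
- driver: Bystander to leave alone: screwdriver.
Mind the look-alikes: they are no part of the job. Of the things that look like the stage, take the one that is farthest from the robot's base at the start.

How it is judged:
By the outcome, as a careful person would: the job done as asked, in the order asked, and still so for the second after the job is handed in, with the robot touching nothing.
It also fails if it takes over 51 s, if anything falls off the work surface, if the arm or the gripper's body presses on something with over 40 N, if the wrist force passes 120 N, or if a joint passes its speed limit or range.

### The arm

A 6-joint arm with a two-finger parallel gripper is mounted at the origin on the work surface. World frame = base frame: x ahead of the robot, y to its left, z up, the work surface at z = 0. Lengths are in mm, angles in degrees, forces in N, time in s.
With the tool pointing down it reaches from about 350 to 850 mm from the base axis. Payload 8.1 kg.
Tool frame: the origin (TCP) lies at the very end of the fingers, on their centre line; the grasp point (between the pads) lies 19 mm behind it (r.grip_point_offset is the distance from the TCP to the grasp point, in mm); z points along the fingers, y is the line along which they close (so a half turn about z gives the same grasp; the last joint's range is limited). The gripper opens to 85 mm and grips with 20 to 120 N. Pads are 22 mm wide; open, the fingers measure 114 mm over their backs; the gripper's body (76 mm by 85 mm) begins 54 mm behind the grasp point. The pads swing forward as they close: fully open they stand 13 mm farther back than shut.
Start: joints at [-78.06, 7.471, 85.268, -0, 87.261, -4.893], TCP at [173.775, -574.289, 231.292] pointing down, gripper open.
Joint ranges: [-169.43, 169.43], [-51.17, 129.36], [1.28, 143.12], [-76.62, 256.62], [0, 156.53], [-152.29, 152.29]. Speed limits (degrees/s): [136.94, 136.94, 159.86, 180, 180, 180].

### API

Orientations are given as [roll, pitch, yaw] about the fixed x, y, z axes, in that order (R = Rz(yaw) Ry(pitch) Rx(roll)).
In Python, from bench import status, eyes, r gives the robot as it stands.
- The arm moves only by the shell command python3 -m handwheel 'ROWS' [FORCE]. ROWS is a JSON object whose one key "series" holds a list that holds one entry, the list of rows, each a list of 7 numbers: the shift along the tool's x, y, z in cm, then the turn, a rotation vector about the tool's x, y, z in rad, then the opening, from 0 (shut) to 1 (fully open). In form: {"series": [[[tx, ty, tz, rx, ry, rz, claw], ...]]}. A call has 1 to 12 rows; each row is the pose to reach, as a shift and turn from the pose commanded when the call began, along the tool's axes at that moment; what a row does not reach only later rows make up. A row lasts 1/8 s, in which the tool goes at most 62.5 mm and 10.7 degrees, less where a joint would pass 70% of its speed; a pose out of reach is approached as far as the arm can. A call with a gripper value outside its range is refused whole. The fingers move at their own pace and stop on an object; FORCE is the grip in N (left out, the last holds). Time passes only in rows, so rows that repeat a pose let the fingers close. It gives the time, the measured TCP pose, the force, the opening and the grip force at its end, in the units of the state.
- status.sense(): the state, without advancing time (a new reading comes with each control period).
- eyes.snapshot(name): name is "side" or "top"; returns a dict with "img" (420x560x3 uint8, red, green, blue), "mtx" (3x3 intrinsics, pixels), "R" (3x3) and "t" (3): a world point X has camera coordinates R X + t. Camera axes: x right, y down, z forward; pixel columns grow to the right and rows downward; lengths in mm; the calibration is good to about 2 mm. A picture is of the moment at which its call begins. There is no depth.
- r.hand_in(): hands the job in; it is judged then, once.
The state is a dict: "time": time; "joint_pos": joint angles; "qd": joint speeds; "joint_efforts": joint torques, N m; "tool_pos": TCP position; "tcp_rot": TCP orientation; "ft_force": force on the tool from outside, world axes, zero at the start; "wrist_torque": the same for the moment, N m; "finger_gap": finger opening in mm; "grip_force": force on a finger pad.
Only numpy, scipy, OpenCV 4.12 (cv2) and the standard library are available. Lean on these libraries where they do the work, as an engineer would, in place of code of your own. Each camera call takes 0.05 s, during which the arm holds its last target. There are 200 camera calls.

## Working session

There is one attempt and no reset: what is moved stays moved. The work goes in short steps, Python scripts to look and compute and a shell command to move; the robot and the scene stay as the last step left them, time stands still between calls to the robot, and variables do not carry over. Pictures are saved under pics/ and viewed, at most 10 in all, crops included, and the job is handed in when it is done.

```bash
mkdir -p pics
cat > h.py <<'E'
import numpy as np, cv2, json
from bench import status, eyes, r
def snap(n):
    s=eyes.snapshot(n); cv2.imwrite(f'pics/{n}_raw.png',cv2.cvtColor(s['img'],cv2.COLOR_RGB2BGR))
    np.savez(f'{n}.npz',mtx=s['mtx'],R=s['R'],t=s['t'],img=s['img']); return s
def cal(n): return np.load(f'{n}.npz')
def proj(n,X):
    c=cal(n); p=c['mtx']@(c['R']@np.array(X,float)+c['t']); return p[:2]/p[2]
def atz(n,u,v,z):
    c=cal(n); d=c['R'].T@np.linalg.inv(c['mtx'])@[u,v,1]; o=-c['R'].T@c['t']; return o+d*(z-o[2])/d[2]
def tri(p,q):
    A=[];b=[]
    for n,(u,v) in (('side',p),('top',q)):
        c=cal(n); d=c['R'].T@np.linalg.inv(c['mtx'])@[u,v,1]; d/=np.linalg.norm(d); o=-c['R'].T@c['t']
        P=np.eye(3)-np.outer(d,d); A.append(P); b.append(P@o)
    return np.linalg.lstsq(np.vstack(A),np.hstack(b),rcond=None)[0]
E
python3 - <<'E'
from h import *
for n in('side','top'):
    s=snap(n); print(n,np.round(-s['R'].T@s['t']),s['mtx'].tolist())
print(status.sense())
E
ls
```

```text
side [227. 788. 660.] [[454.745507213881, 0.0, 281.56141085985195], [0.0, 454.745507213881, 208.03713480737943], [0.0, 0.0, 1.0]]
top [ 315.   22. 1071.] [[452.5815286764025, 0.0, 280.93167915615953], [0.0, 452.5815286764025, 207.9957706728543], [0.0, 0.0, 1.0]]
{'time': 0.1, 'joint_pos': array([-7.80621259e+01,  7.51184128e+00,  8.53225562e+01,  5.73309901e-04,
        8.72592843e+01, -4.89299201e+00]), 'qd': array([ 0.02687275, -0.18948358, -0.18860794, -0.07988059,  0.04774796,
        0.06246256]), 'joint_efforts': array([ 2.10350016e-03, -5.70950961e+01, -5.01942122e+01, -8.08845812e-05,
        8.08485289e-03,  3.20040238e-05]), 'tool_pos': array([ 173.65520169, -573.82291151,  230.34288639]), 'tcp_rot': array([-1.79906708e+02, -8.56111670e-03,  1.68308313e+01]), 'ft_force': array([-0.3146325 , -0.43018756,  0.80268072]), 'wrist_torque': array([-0.00807349, -0.00242262, -0.00855285]), 'grip_force': 0.0, 'finger_gap': 85.48880873494397}
h.py
pics
side.npz
top.npz
```

View pics/side_raw.png

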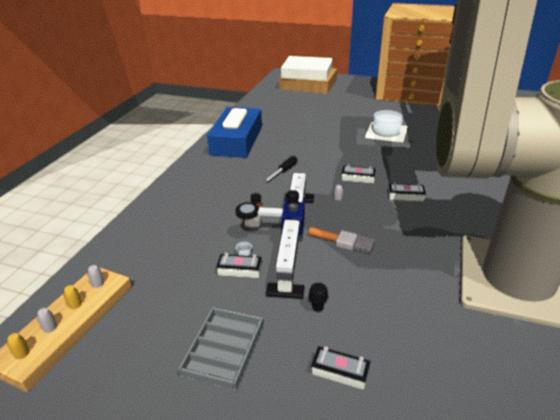

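View pics/top_raw.png

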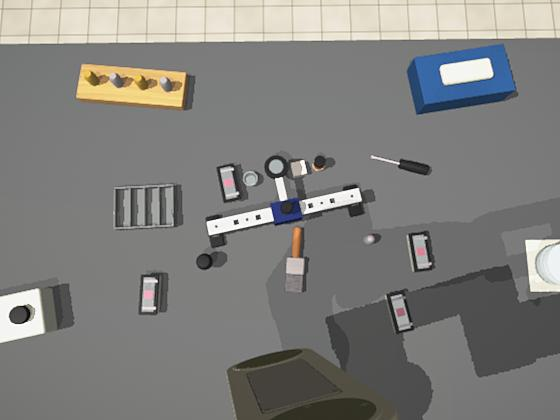

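The side view shows the bar from about (300,180) to (285,290), with the sleeve and knob at (292,200) and the ring at (247,211). In the top view the sleeve and knob are at (287,208) and the ring at (276,167).

Stage look-alikes in the top view are at (229,182), (149,294), (420,251) and (400,312). Only (229,182) lies on the ring side of the bar and is farthest from the base, so I choose it and check it in a close crop.

Run:
```python
from h import *
a=cal('top')['img'][140:250,200:370]; b=cal('side')['img'][165:305,205:335]
a=cv2.resize(a,None,fx=4.7,fy=4.7,interpolation=3); b=cv2.resize(b,None,fx=4.2,fy=4.2,interpolation=3)
cv2.imwrite('pics/topc.png',a[...,::-1]); cv2.imwrite('pics/sidec.png',b[...,::-1])
```

```text
(no output)
```

View pics/topc.png

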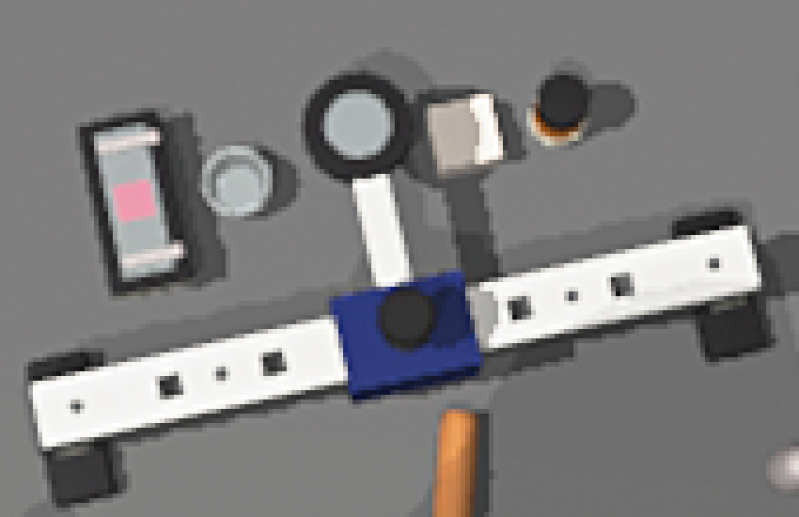

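View pics/sidec.png

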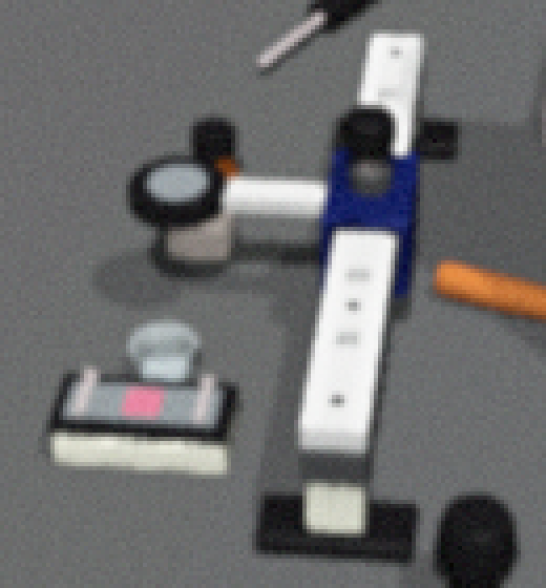

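The top crop shows the chosen stage at crop (134,200), with pink slide and clips. The left (+y) holes are at (171,386) and (273,363), the right ones at (519,307) and (622,284), and the knob top is at (406,316). In the side crop the near holes are at (358,273) and (347,338), the knob top at (368,122), and the stage's pink patch at (144,403).

Run:
```python
from h import *
T=lambda u,v:(200+(u+.5)/4.7-.5,140+(v+.5)/4.7-.5)
S=lambda u,v:(205+(u+.5)/4.2-.5,165+(v+.5)/4.2-.5)
pr=lambda k,x:print(k,np.round(x,1))
pr('knobtop tri',tri(S(368,123),T(406,316)))
pr('hole+60 tri',tri(S(358,273),T(273,363)))
pr('hole+110 tri',tri(S(347,338),T(171,386)))
pr('pink tri',tri(S(144,403),T(134,200)))
pr('screw near tri',tri(S(337,400),T(77,406)))
H=[atz('top',*T(*p),75) for p in((171,386),(273,363),(519,307),(622,284))]
for h in H: pr('h75',h)
C=[atz('top',*T(*p),75) for p in((32,382),(45,449),(748,228),(762,288))]
mid=sum(C)/4; yd=(C[0]+C[1]-C[2]-C[3]); L=np.linalg.norm(yd)/2; yd/=np.linalg.norm(yd)
hd=H[0]-H[3]; hd/=np.linalg.norm(hd)
xd=np.array([hd[1],-hd[0],0])
pr('mid',mid);pr('len',L);print('angles',np.degrees(np.arctan2(-yd[0],yd[1])),np.degrees(np.arctan2(-hd[0],hd[1])))
k=atz('top',*T(406,316),129); st=atz('top',*T(134,200),26); rg=atz('top',*T(358,125),80)
for n,p in(('knob',k),('stage',st),('ring',rg),*[('h',h) for h in H]): print(n,np.round(p,1),'along',round(float((p-mid)@hd),1),'across',round(float((p-mid)@xd),1))
```

```text
knobtop tri [475.5   7.3 122.3]
hole+60 tri [461.6  69.8  74.7]
hole+110 tri [451.5 118.1  73.4]
pink tri [551.9 141.3  25.4]
screw near tri [442.3 162.3  73.9]
h75 [450.4 117.8  75. ]
h75 [460.7  69.6  75. ]
h75 [486.  -47.4  75. ]
h75 [496.4 -96.8  75. ]
mid [472.8   9.8  75. ]
len 348.1
angles 11.746827115499237 12.099879910511895
knob [473.3   7.2 129. ] along -2.6 across 0.0
stage [551.7 141.3  26. ] along 112.0 across 104.7
ring [574.8  27.9  80. ] along -3.6 across 103.5
h [450.4 117.8  75. ] along 110.3 across 0.8
h [460.7  69.6  75. ] along 61.0 across 0.8
h [486.  -47.4  75. ] along -58.7 across 1.0
h [496.4 -96.8  75. ] along -109.1 across 0.8
```

```bash
cat >> h.py <<'E'
def shift(cmd,cyaw,tgt):
    c,s=np.cos(np.radians(cyaw)),np.sin(np.radians(cyaw)); d=np.array(tgt,float)-cmd
    return np.round(np.array([c*d[0]+s*d[1], s*d[0]-c*d[1], -d[2]])/10,3)
E
python3 - <<'E'
from h import *
print(shift([173.775,-574.289,231.292],16.83,[473.5,7.2,160]), np.radians(16.83-12.1))
E
```

```text
[ 45.525 -46.98    7.129] 0.08255407361933176
```

```bash
python3 -m handwheel '{"series": [[[3,-3.1,0.5,0,0,0.01,1],[7,-7.2,1,0,0,0.02,1],[11.4,-11.75,1.8,0,0,0.03,1],[15.8,-16.3,2.5,0,0,0.04,1],[20.2,-20.9,3.2,0,0,0.05,1],[24.6,-25.4,3.9,0,0,0.06,1],[29,-29.9,4.6,0,0,0.07,1],[33.4,-34.5,5.3,0,0,0.08,1],[37.8,-39,6,0,0,0.0826,1],[41.5,-42.8,6.6,0,0,0.0826,1],[44,-45.4,7,0,0,0.0826,1],[45.53,-46.98,7.13,0,0,0.0826,1]]]}' 30; python3 -m handwheel '{"series": [[[0,0,0,0,0,0,0.7],[0,0,0,0,0,0,0.7],[0,0,0,0,0,0,0.7]]]}'
python3 - <<'E'
from h import *
snap('side');snap('top')
a=cal('top')['img'][140:270,200:370]; b=cal('side')['img'][105:255,215:385]
a=cv2.resize(a,None,fx=3,fy=3,interpolation=3); b=cv2.resize(b,None,fx=3,fy=3,interpolation=3)
w=np.zeros((450,1020,3),np.uint8); w[:390,:510]=a; w[:,510:]=b
cv2.imwrite('pics/hover.png',cv2.resize(w,(800,353))[...,::-1])
E
```

```text
time: 1.6
tool_pos: [473.5, 9.3, 159.2]
tcp_rot: [-180.0, 0.1, 12.2]
ft_force: [0.0, -1.5, 0.2]
finger_gap: 85.3
grip_force: 0.0
time: 1.98
tool_pos: [473.2, 6.4, 160.0]
tcp_rot: [180.0, 0.0, 12.0]
ft_force: [-0.5, -0.4, 0.1]
finger_gap: 59.9
grip_force: 0.0
```

View pics/hover.png

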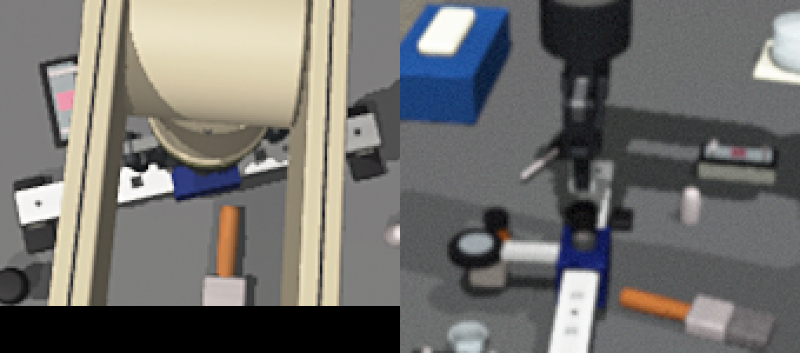

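The gripper hovers straight above the knob in the side view: fingers at (582,170), knob at (580,213). Next I descend and grip.

```bash
python3 -m handwheel '{"series": [[[0,0,1.5,0,0,0,0.7],[0,0,3,0,0,0,0.7],[0,0,4.2,0,0,0,0.7],[0,0,5,0,0,0,0.7],[0,0,5.5,0,0,0,0.7],[0,0,5.8,0,0,0,0.7],[0,0,5.8,0,0,0,0.7],[0,0,5.8,0,0,0,0.7]]]}' 30 && python3 -m handwheel '{"series": [[[0,0,0,0,0,0,0.4],[0,0,0,0,0,0,0.35],[0,0,0,0,0,0,0.3],[0,0,0,0,0,0,0.2],[0,0,0,0,0,0,0.2],[0,0,0,0,0,0,0.2],[0,0,0,0,0,0,0.2],[0,0,0,0,0,0,0.2]]]}' 30
```

```text
time: 3.08
tool_pos: [473.8, 7.2, 102.4]
tcp_rot: [180.0, -0.0, 12.1]
ft_force: [0.6, 0.4, -0.1]
finger_gap: 59.4
grip_force: 0.0
time: 4.08
tool_pos: [473.7, 7.2, 102.2]
tcp_rot: [180.0, -0.0, 12.1]
ft_force: [-2.0, -0.6, 5.2]
finger_gap: 24.8
grip_force: 29.4
```

```bash
python3 -m handwheel '{"series": [[[0,0,-0.3,0,0,0,0.2],[0,0,-0.6,0,0,0,0.2],[0,0,-0.9,0,0,0,0.2],[0,0,-1.2,0,0,0,0.2],[0,0,-1.4,0,0,0,0.2],[0,0,-1.4,0,0,0,0.2],[0,0,-1.4,0,0,0,0.2]]]}' 30
python3 - <<'E'
from h import *
snap('side'); b=cal('side')['img'][165:305,205:335]
cv2.imwrite('pics/lift.png',cv2.resize(b,None,fx=4.2,fy=4.2,interpolation=3)[...,::-1])
E
```

```text
time: 4.95
tool_pos: [473.5, 7.2, 115.9]
tcp_rot: [180.0, -0.0, 12.1]
ft_force: [4.3, -1.6, -4.9]
finger_gap: 25.1
grip_force: 29.7
```

View pics/lift.png

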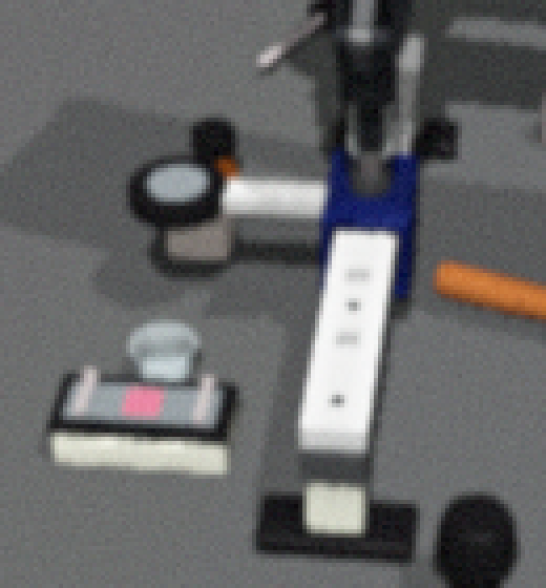

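The side view shows the knob raised inside the fingers at (370,150) and the sleeve still in place. The -4.9 N reading matches the spring. Next is the slide, to stop short of the hole.

```bash
python3 -m handwheel '{"series": [[[0,-0.3,0,0,0,0,0.2],[0,-1,0,0,0,0,0.2],[0,-2,0,0,0,0,0.2],[0,-3,0,0,0,0,0.2],[0,-4,0,0,0,0,0.2],[0,-5,0,0,0,0,0.2],[0,-6,0,0,0,0,0.2]]]}' 30;  python3 -m handwheel '{"series": [[[0,-0.8,0,0,0,0,0.2],[0,-1.6,0,0,0,0,0.2],[0,-2.4,0,0,0,0,0.2],[0,-3.2,0,0,0,0,0.2],[0,-4,0,0,0,0,0.2],[0,-4.6,0,0,0,0,0.2],[0,-4.9,0,0,0,0,0.2],[0,-5,0,0,0,0,0.2],[0,-5,0,0,0,0,0.2]]]}' 30
```

```text
time: 5.88
tool_pos: [460.9, 66.8, 116.1]
tcp_rot: [180.0, -0.0, 12.1]
ft_force: [5.7, -0.5, -3.8]
finger_gap: 24.7
grip_force: 29.8
time: 7.0
tool_pos: [450.6, 115.6, 116.2]
tcp_rot: [-180.0, -0.1, 12.1]
ft_force: [5.7, 0.1, -3.6]
finger_gap: 24.7
grip_force: 29.8
```

```bash
python3 -m handwheel '{"series": [[[0.05,0,0.15,0,0,0,0.2],[0.05,0,0.3,0,0,0,0.2],[0.05,0,0.4,0,0,0,0.2],[0.05,0,0.4,0,0,0,0.2],[0.05,0,0.4,0,0,0,0.2]]]}' 30; python3 -m handwheel '{"series": [[[0,0,0.05,0,0,0,0.2],[0,0,0.05,0,0,0,0.2]]]}' ; python3 -m handwheel '{"series": [[[0,0,0.05,0,0,0,0.2],[0,0,0.05,0,0,0,0.2]]]}'
```

```text
time: 7.62
tool_pos: [450.7, 115.3, 112.2]
tcp_rot: [-180.0, 0.0, 12.1]
ft_force: [-1.0, 6.9, 1.4]
finger_gap: 24.9
grip_force: 30.3
time: 7.88
tool_pos: [450.8, 115.3, 112.0]
tcp_rot: [-180.0, 0.0, 12.1]
ft_force: [-2.9, 4.8, 5.3]
finger_gap: 24.5
grip_force: 30.6
time: 8.12
tool_pos: [450.8, 115.3, 111.9]
tcp_rot: [-180.0, 0.0, 12.1]
ft_force: [-4.5, 4.1, 8.7]
finger_gap: 24.4
grip_force: 30.9
```

```bash
python3 -m handwheel '{"series": [[[-0.02,0,-0.2,0,0,0,0.2],[-0.03,-0.1,-0.25,0,0,0,0.2],[-0.03,-0.15,-0.25,0,0,0,0.2],[-0.03,-0.15,-0.15,0,0,0,0.2],[-0.03,-0.15,-0.05,0,0,0,0.2],[-0.03,-0.15,-0.05,0,0,0,0.2],[-0.03,-0.15,-0.05,0,0,0,0.2]]]}' 30; python3 -m handwheel '{"series": [[[0,0,-0.2,0,0,0,0.2],[0,-0.05,-0.2,0,0,0,0.2],[0,-0.1,-0.2,0,0,0,0.2],[0,-0.1,-0.1,0,0,0,0.2],[0,-0.1,0,0,0,0,0.2],[0,-0.1,0,0,0,0,0.2],[0,-0.1,0,0,0,0,0.2]]]}'
```

```text
time: 9.0
tool_pos: [450.6, 116.1, 111.9]
tcp_rot: [180.0, -0.0, 12.1]
ft_force: [0.6, -3.9, 4.5]
finger_gap: 24.5
grip_force: 30.5
time: 9.88
tool_pos: [450.2, 117.5, 111.1]
tcp_rot: [-180.0, -0.0, 12.1]
ft_force: [5.8, -0.2, -3.6]
finger_gap: 24.8
grip_force: 29.9
```

Force and height both dropped, so the pin has entered the hole. I'll lower it gently.

```bash
python3 -m handwheel '{"series": [[[0,0,0.05,0,0,0,0.2],[0,0,0.1,0,0,0,0.2],[0,0,0.15,0,0,0,0.2],[0,0,0.15,0,0,0,0.2]]]}' 30; python3 -m handwheel '{"series": [[[0,0,0.1,0,0,0,0.2],[0,0,0.2,0,0,0,0.2],[0,0,0.2,0,0,0,0.2]]]}'
```

```text
time: 10.38
tool_pos: [450.2, 117.5, 109.6]
tcp_rot: [-180.0, -0.0, 12.1]
ft_force: [6.1, -1.0, -3.6]
finger_gap: 24.6
grip_force: 29.9
time: 10.75
tool_pos: [450.2, 117.5, 107.7]
tcp_rot: [-180.0, -0.0, 12.1]
ft_force: [5.0, -0.6, -3.1]
finger_gap: 24.9
grip_force: 29.9
```

Free drop with spring force only, so I continue to about 102.7 and then open.

```bash
python3 -m handwheel '{"series": [[[0,0,0.1,0,0,0,0.2],[0,0,0.2,0,0,0,0.2],[0,0,0.3,0,0,0,0.2],[0,0,0.4,0,0,0,0.2],[0,0,0.48,0,0,0,0.2],[0,0,0.5,0,0,0,0.2],[0,0,0.5,0,0,0,0.2]]]}' 30; python3 -m handwheel '{"series": [[[0,0,0,0,0,0,0.35],[0,0,0,0,0,0,0.4],[0,0,0,0,0,0,0.5],[0,0,0,0,0,0,0.6],[0,0,0,0,0,0,0.7],[0,0,0,0,0,0,0.7]]]}' 30
```

```text
time: 11.62
tool_pos: [450.2, 117.5, 103.0]
tcp_rot: [-180.0, -0.0, 12.1]
ft_force: [5.2, -0.0, -2.7]
finger_gap: 24.9
grip_force: 30.0
time: 12.38
tool_pos: [450.1, 117.3, 103.0]
tcp_rot: [180.0, 0.0, 12.1]
ft_force: [0.0, 0.2, 0.3]
finger_gap: 59.9
grip_force: 0.0
```

```bash
python3 -m handwheel '{"series": [[[0,0,-1,0,0,0,0.7],[0,0,-3,0,0,0,0.7],[0,0,-6,0,0,0,0.7],[0,0,-10,0,0,0,0.7],[0,3,-13,0,0,0,0.7],[0,8,-14,0,0,0,0.7],[0,13,-14,0,0,0,0.7],[0,18,-14,0,0,0,0.7],[0,23,-14,0,0,0,0.7],[0,28,-14,0,0,0,0.7],[0,30,-14,0,0,0,0.7],[0,30,-14,0,0,0,0.7]]]}'
python3 - <<'E'
from h import *
snap('side');snap('top')
a=cal('top')['img'][130:270,190:370]; b=cal('side')['img'][165:305,205:345]
a=cv2.resize(a,(514,400),interpolation=3); b=cv2.resize(b,(286,286),interpolation=3)
w=np.zeros((400,800,3),np.uint8); w[:,:514]=a; w[:286,514:]=b
cv2.imwrite('pics/end.png',w[...,::-1])
E
```

```text
time: 13.88
tool_pos: [513.0, -176.8, 243.2]
tcp_rot: [-180.0, 0.0, 12.0]
ft_force: [-0.3, 0.0, 0.4]
finger_gap: 59.4
grip_force: 0.0
```

View pics/end.png

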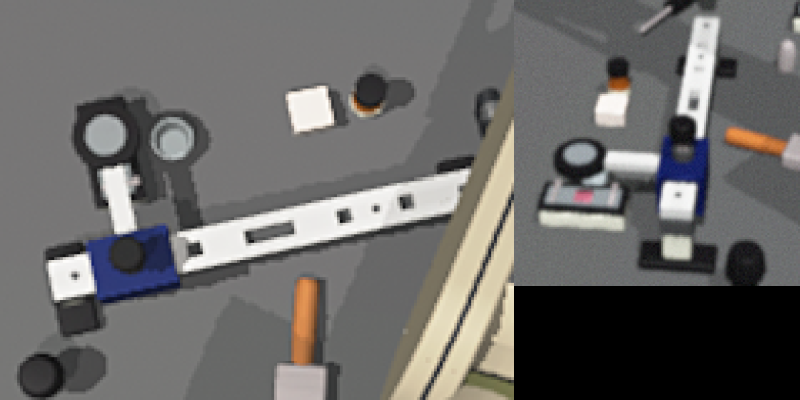

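The top view shows the sleeve and knob at (127,253) and the ring at (105,135) over the stage. The parking slot at (270,233) is empty, and the dish, cover-slip box and vial haven't moved.

```bash
python3 -c "
from bench import r
print(r.hand_in())"
```

```text
the job is handed in; nothing more can be done
None
```

The sleeve is at the +110 mm hole with the ring light over the specimen slide; I lowered the plunger to within about 1 mm of home without resistance and released it to its spring, then handed the job in at about 14 s, though I did not measure the last drop or test the lock.

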